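# Clear what stands in the way and fold down the box's front flap

## Task

Open the front of the plastic storage box: fold its upright front flap all the way down until it lies flat on the ground. One of the open vessels (mortar, bowl or dish) is standing where the flap comes down, so first slide that one along the ground until it is out of the flap's way, without lifting or tipping it. Leave everything else where it stands, and do not let the flap or the box bump any vessel.

Things in the scene. Friction and masses are not known exactly. Their poses are not given: they have to be found in the camera images.
- box: Milky plastic storage box, fixed, open at the top: 200 mm deep (its x), 260 mm wide (its y), 145 mm high, walls 5 mm; origin at the centre of its underside. Its front, at x = -100 mm, has a 170 mm wide gap in its middle, closed by the flap. A fixed stack of plates (132 mm across, top 45 mm over the ground) stands inside at (22, 0) mm; the space above it and 55 mm between it and the flap are free.
- flap (a joint): Flap angle in rad: 0 upright in the box's front, 1.571 (end stop) folded out level towards the box's -x. Starts at 0 to 0.12. A plate 164 mm wide, 130 mm high from hinge to free edge, 6 mm thick. Hinge line along the box's y at x = -100, z = 12 mm, in the plane of the inner face, which looks up when folded. No latch; a stiff hinge holds it at any angle; about 2 N at the free edge moves it.
- flap_edge (a point): Middle of the flap's free (top) edge, on its inner face, 130 mm from the hinge line: 142 mm over the ground when upright, 12 mm when folded flat. It can be reached from inside through the box's open top.
- mortar: Broad wooden mortar, a heavy open vessel with thick walls, 0.64 to 0.96 kg: 180 mm across the rim, 124 mm across the foot, 90 mm high, wall 17 mm (the mouth is 146 mm wide, the inside about 110 mm wide at its floor, 26 mm over the ground). Origin at the centre of its underside. Not fixed.
- bowl: Stainless steel bowl, 0.2 to 0.31 kg: 176 mm across the rim, 92 mm across the foot, 68 mm high, wall 3.5 mm, inner floor 4 mm over the ground and about 85 mm wide, sides flaring upward. Origin at the centre of its underside. Not fixed.
- dish: Brown ceramic dish, 0.4 to 0.6 kg: 164 mm across the rim, 112 mm across the foot, 48 mm high, wall 6 mm, inner floor 7 mm over the ground and about 100 mm wide. Origin at the centre of its underside. Not fixed.
- pestle: Short pale wooden pestle lying on the ground along its x, 156 mm long, 48 mm thick at the head. Origin under its middle. A bystander.
- scoop: Turquoise plastic scoop lying on the ground along its x, from -100 mm (handle end) to 103 mm (trough, 75 mm wide, 35 mm high). A bystander.
- jar: Amber glass jar with a metal cap, 72 mm across, 120 mm high; origin at the centre of its underside. A bystander.
Not all that is in view belongs to the job. There is more than one size of the bowl; the job needs the smallest.

How it is judged:
On the way:
1. with the flap still up, all three vessels stand clear of the ground that the flap will cover ((x of mortar in the frame of box below -0.32 m or y of mortar in the frame of box above 0.173 m or y of mortar in the frame of box below -0.173 m) and (x of bowl in the frame of box below -0.318 m or y of bowl in the frame of box above 0.171 m or y of bowl in the frame of box below -0.171 m) and (x of dish in the frame of box below -0.312 m or y of dish in the frame of box above 0.165 m or y of dish in the frame of box below -0.165 m) and value of joint flap below 0.5 rad), for 0.2 s.
At the end, for the whole second after the job is handed in: The flap lies flat (over 1.52 rad) and at rest; mortar, bowl and dish all stand upright (within 0.1 rad) on the ground, at rest, with no part of them over the flap: each rim is beyond the flap's free edge or beside its ends. Only the vessel that stood in the way has moved by more than 30 mm (value of joint flap above 1.52 rad and velocity of joint flap below 0.1 rad/s and (x of mortar in the frame of box below -0.32 m or y of mortar in the frame of box above 0.173 m or y of mortar in the frame of box below -0.173 m) and (x of bowl in the frame of box below -0.318 m or y of bowl in the frame of box above 0.171 m or y of bowl in the frame of box below -0.171 m) and (x of dish in the frame of box below -0.312 m or y of dish in the frame of box above 0.165 m or y of dish in the frame of box below -0.165 m) and angle between each of mortar, bowl, dish's own z axis and vertical below 0.1 rad and linear speed of each of mortar, bowl, dish below 0.02 m/s and height (world z) of mortar between -0.01 and 0.01 m and height (world z) of bowl between -0.01 and 0.01 m and height (world z) of dish between -0.01 and 0.01 m); the robot touches nothing.
It fails at once if more than one of the three vessels is moved by over 30 mm (distance of each of mortar, bowl from where it was at the start of the episode above 0.03 m or distance of each of mortar, dish from where it was at the start of the episode above 0.03 m or distance of each of bowl, dish from where it was at the start of the episode above 0.03 m).
It fails at once if a vessel is lifted more than 25 mm or tipped by more than 0.35 rad (height (world z) of any of mortar, bowl, dish above 0.025 m or angle between any of mortar, bowl, dish's own z axis and vertical above 0.35 rad).
It fails at once if the flap or the box bumps or shoves a vessel (over 2 N) (contact force between box and mortar above 2 N or contact force between box and bowl above 2 N or contact force between box and dish above 2 N).
It fails at once if a bystander is moved by over 30 mm (distance of any of pestle, scoop, jar from where it was at the start of the episode above 0.03 m).
It also fails if it takes over 51 s, if anything falls off the work surface, if the arm or the gripper's body presses on something with over 40 N, if the wrist force passes 120 N, or if a joint passes its speed limit or range.

## Robot

A 7-joint arm with a two-finger parallel gripper is mounted at the origin on the work surface. World frame = base frame: x ahead of the robot, y to its left, z up, the work surface at z = 0. Lengths are in m, angles in rad, forces in N, time in s.
With the tool pointing down it reaches from about 0.4 to 0.9 m from the base axis. Payload 5.6 kg.
Tool frame: the origin (TCP) lies midway between the tips of the shut fingers; the grasp point (between the pads) lies 19 mm behind it; z points along the fingers, x is the direction in which the jaws open and shut, and the axes are right-handed (so a half turn about z gives the same grasp; the last joint's range is limited). The gripper opens to 92 mm and grips with 3 to 60 N. Pads are 20 mm wide; open, the fingers measure 128 mm over their backs; the gripper's body (75 mm by 189 mm) begins 69 mm behind the grasp point.
Start: joints at [1.215, 0.468, -0.012, 1.603, 0.006, 1.071, -0.056], TCP at [0.2, -0.618, 0.215] pointing down, gripper open.
Joint ranges: [-2.53, 2.53], [-0.31, 2.02], [-1.57, 1.55], [0.28, 2.44], [-1.29, 4.43], [0.15, 1.84], [-2.92, 2.92]. Speed limits (rad/s): [2.57, 2.57, 3.14, 3.14, 3.14, 3.14, 3.14].

## Interface

Orientations are given as [roll, pitch, yaw] about the fixed x, y, z axes, in that order (R = Rz(yaw) Ry(pitch) Rx(roll)).
In Python, from cell import * gives the robot as it stands.
- The arm moves only by the tool carry_out, never from a script. Its argument "steps" is a list of rows, each a list of 2 entries, a list of its own where there are three numbers: the shift along the tool's x, y, z in m, then the turn about the tool's z in rad. A call has 1 to 8 rows; each row shifts and turns the commanded pose from where the row before left it, along the tool's axes as they then stand; what a row does not reach is not made up. A row lasts 1/8 s, in which the tool goes at most 62.5 mm and 10.7 degrees, less where a joint would pass 70% of its speed; a pose out of reach is approached as far as the arm can. A call with a gripper value outside its range is refused whole. "grip" is the opening in per cent of the stroke, from 0 (shut) to 100 (fully open), set as the call begins (left out, the last holds). The fingers move at their own pace and stop on an object; "squeeze" is the grip in N (left out, the last holds). Time passes only in rows, so rows that do not move let the fingers close. It gives the time, the measured TCP pose, the force and the opening at its end, in the units of the state.
- read_state(): the state, without advancing time (a new reading comes with each control period).
- read_camera(name): name is "scene" or "top" or "wrist"; returns the picture (384x512x3 uint8, red, green, blue); there is no depth.
- calibration(name): a dict with "camera_matrix" (3x3 intrinsics, pixels), "R" (3x3) and "t" (3): a world point X has camera coordinates R X + t. Camera axes: x right, y down, z forward; pixel columns grow to the right and rows downward; lengths in m; the calibration is good to about 2 mm. A picture is of the moment at which its call begins: read the wrist's pose just before it. calibration takes no time and is no camera call; for the wrist camera it gives the pose at the moment of the call.
- finish_job(): hands the job in, once; it reports no verdict.
Trained networks look in the newest picture that a camera, given by its name, has taken for a name from the list of things; names that differ only in an ending like _2 or _b are one class to them, and where a whole thing is asked for, a point or a joint stands for the part that bears it (a point fixed in the world has none). Each returns a list of dicts, best first, with "conf" (0 to 1); they miss things now and then, are a little off and sometimes report something else, mostly with a low value. They report only what shows in the picture. A call takes as long as a camera call. They do not tell look-alikes from the thing itself.
- boxes_of(name, camera): "uv" ([column, row] in pixels, amid what is visible of it).
- tip_of(name, camera): "uv" ([column, row] in pixels: a listed point, or the origin of a listed thing).
The state is a dict: "time": time; "qpos": joint angles; "joint_velocities": joint speeds; "effort": joint torques, N m; "tool_pos": TCP position; "orientation": TCP orientation; "ft_force": force on the tool from outside, world axes, zero at the start; "torque": the same for the moment, N m; "grip_width": finger opening in m.
Only numpy, scipy, OpenCV 4.12 (cv2) and the standard library are available. Lean on these libraries where they do the work, as an engineer would, in place of code of your own. Each camera call takes 0.05 s, during which the arm holds its last target. There are 200 camera calls.

## Working session

There is one attempt and no reset: what is moved stays moved. The work goes in short steps, Python scripts to look and compute and a tool call to move; the robot and the scene stay as the last step left them, time stands still between calls to the robot, and variables do not carry over. Pictures are saved under pics/ and viewed, about 8 in all and at most 12, crops included, and the job is handed in when it is done.

Besides the shell and the picture viewer there is one more tool, called after "Emit:" as name([rows], argument=value, ...), one row to a line, values as JSON. carry_out: Moves the arm, as the interface text tells. Its arguments: {"type":"object","properties":{"steps":{"type":"array"},"grip":{"type":"number"},"squeeze":{"type":"number"}},"required":["steps"]}

```bash
mkdir -p pics; ls; cat > h.py <<'E'
from cell import *
import numpy as np, cv2
def snap(n,f):
    im=read_camera(n); cv2.imwrite('pics/'+f,im[:,:,::-1]); return im
def proj(n,X):
    c=calibration(n); p=np.array(c["R"])@np.array(X,float)+np.array(c["t"]).ravel(); q=np.array(c["camera_matrix"])@p; return q[:2]/q[2]
def ray(n,uv,z):
    c=calibration(n);R=np.array(c["R"]);t=np.array(c["t"]).ravel()
    o=-R.T@t; d=R.T@np.linalg.inv(c["camera_matrix"])@np.array([uv[0],uv[1],1.]); return o+d*(z-o[2])/d[2]
E
python3 - <<'E'
from h import *
snap('scene','s1.png');snap('top','t1.png')
a=cv2.imread('pics/s1.png');b=cv2.imread('pics/t1.png')
for n in ['box','mortar','bowl','dish','pestle','scoop','jar']:
  for c in ['top','scene']:
    print(n,c,[(np.round(d['uv']).tolist(),round(d['conf'],2),ray(c,d['uv'],0).round(3).tolist()) for d in tip_of(n,c)][:4])
print('edge',[(d['uv'],d['conf'],ray('top',d['uv'],.142).round(3)) for d in tip_of('flap_edge','top')])
print(read_state())
E
```

```text
pics
box top [([183.0, 178.0], 0.9, [0.632, 0.307, 0.0])]
box scene [([277.0, 255.0], 0.73, [0.625, 0.304, 0.0])]
mortar top [([373.0, 149.0], 0.86, [0.721, -0.308, 0.0])]
mortar scene [([156.0, 183.0], 0.96, [0.727, -0.294, 0.0])]
bowl top [([254.0, 175.0], 0.95, [0.639, 0.079, 0.0]), ([226.0, 275.0], 0.79, [0.322, 0.169, 0.0]), ([86.0, 225.0], 0.76, [0.482, 0.613, 0.0]), ([152.0, 277.0], 0.18, [0.319, 0.401, 0.0])]
bowl scene [([231.0, 222.0], 0.88, [0.644, 0.081, 0.0]), ([306.0, 197.0], 0.63, [0.337, 0.172, 0.0]), ([373.0, 290.0], 0.59, [0.5, 0.606, 0.0])]
dish top [([380.0, 257.0], 0.66, [0.373, -0.316, 0.0])]
dish scene [([220.0, 147.0], 0.86, [0.374, -0.314, 0.0])]
pestle top [([292.0, 128.0], 0.62, [0.795, -0.048, 0.0])]
pestle scene [([176.0, 223.0], 0.83, [0.793, -0.049, 0.0])]
scoop top [([322.0, 255.0], 0.58, [0.383, -0.135, 0.0])]
scoop scene [([245.0, 166.0], 0.61, [0.381, -0.137, 0.0]), ([232.0, 222.0], 0.4, [0.64, 0.085, 0.0])]
jar top [([154.0, 275.0], 0.63, [0.325, 0.395, 0.0])]
jar scene [([349.0, 226.0], 0.82, [0.336, 0.386, 0.0])]
edge [([215.1, 165.2], 0.51, array([0.645, 0.195, 0.142])), ([381.1, 259.0], 0.38, array([ 0.371, -0.277,  0.142]))]
{'time': 0.85, 'qpos': array([ 1.21498107,  0.46748045, -0.01162683,  1.6026907 ,  0.00599446,
        1.07140314, -0.05628497]), 'joint_velocities': array([-1.18865421e-04,  7.83232064e-04, -1.62349958e-03,  4.40511418e-05,
       -2.09404224e-03, -2.11111606e-03, -6.26663794e-04]), 'effort': array([-1.79599356e-04, -5.20375085e+01, -1.28811333e-02, -2.44050300e+01,
       -5.67245123e-02,  1.10764161e-02,  4.32324691e-05]), 'tool_pos': array([ 0.20000993, -0.61847526,  0.21460893]), 'orientation': array([ 3.14157256e+00, -5.42686846e-05, -1.25801615e+00]), 'ft_force': array([ 0.89657701, -0.61798414,  0.53913138]), 'torque': array([-0.00792425,  0.03064751,  0.00275489]), 'grip_width': 0.09197339851480647}
```

View pics/t1.png

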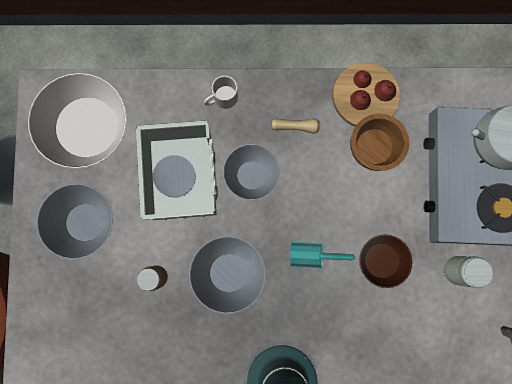

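View pics/s1.png

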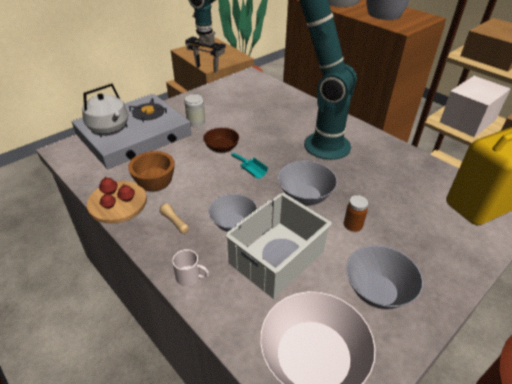

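The top view shows three grey bowls: (251,171) is about 55 px across, (228,274) about 75 px and (75,220) about 73 px. The first is the smallest, and it stands right in front of the flap, which is the box's right side in the picture. I'll check this and the box pose with a model overlay on one enlarged crop.

```bash
cat >> h.py <<'E'
def w(box,p):
    x,y,a=box; c,s=np.cos(a),np.sin(a); return [x+c*p[0]-s*p[1],y+s*p[0]+c*p[1],p[2]]
E
python3 - <<'E'
from h import *
P=[ray('top',p,.145)[:2] for p in [(137,126),(208,121.5),(215,213),(143,218)]]
print(np.round(P,3)); c=np.mean(P,0)
# front = right side (px 208,121)->(215,213): box y axis runs along it
d=(P[1]-P[2])+(P[0]-P[3]); x=(P[0]-P[1])+(P[3]-P[2])
print(c, np.linalg.norm(d)/2,np.linalg.norm(x)/2, np.arctan2(-d[1],-d[0]) , np.arctan2(x[1],x[0]))
a=np.arctan2(x[1],x[0]); B=(c[0],c[1],a)
im=cv2.imread('pics/t1.png'); S=6;u0,v0=125,110
z=cv2.resize(im[v0:v0+95,u0:u0+130],None,fx=S,fy=S,interpolation=cv2.INTER_CUBIC)
def L(pts,col):
    q=np.array([((proj('top',p)-[u0,v0]+.5)*S) for p in pts]).round().astype(int); cv2.polylines(z,[q.reshape(-1,1,2)],True,col,1)
for h in (0,.145): L([w(B,(i,j,h)) for i,j in [(-.1,-.13),(.1,-.13),(.1,.13),(-.1,.13)]],(0,0,255))
L([w(B,(-.1,-.082,.012)),w(B,(-.23,-.082,.012)),w(B,(-.23,.082,.012)),w(B,(-.1,.082,.012))],(0,255,255))
b=(.640,.079)
for h,r in ((.068,.088),(.0,.046)): L([(b[0]+r*np.cos(t),b[1]+r*np.sin(t),h) for t in np.linspace(0,6.28,40)],(0,255,0))
cv2.imwrite('pics/c1.png',z)
E
```

```text
[[0.762 0.422]
 [0.774 0.215]
 [0.506 0.195]
 [0.493 0.399]]
[0.63388213 0.30777706] 0.26967503873502857 0.2062124465040183 -3.061469583124417 1.6314755360807394
```

View pics/c1.png

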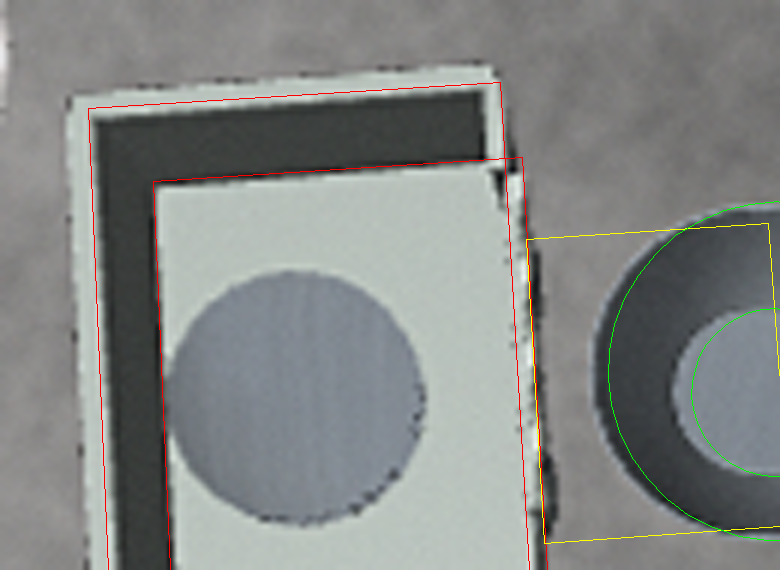

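Emit:
carry_out([
  [[0,0,-0.03],-0.18],
  [[0,0,-0.03],-0.18],
  [[0,0,0],-0.18],
  [[0,0,0],-0.18],
  [[0,0,0],-0.18],
  [[0,0,0],-0.18],
  [[0,0,0],-0.178],
], grip=0, squeeze=20)

```text
time: 1.72
tool_pos: [0.1999, -0.6185, 0.2746]
orientation: [3.142, 0.0, 0.006]
ft_force: [0.9, 0.2, 0.1]
grip_width: 0.0236
```

The crop confirms that the small bowl (rim about 590–900, crop px) sits inside the flap's yellow footprint. It sits about 2.5 px further left than my first model, so I take its centre as (0.642, 0.087). The box pose fits within about 5 mm, allowing for a rim lip. The plan is to lower the shut fingers into the bowl and push its inner wall along the box's -x, which is roughly world -y.

Emit:
carry_out([
  [[0.0316,-0.05,0],0],
  [[0.0316,-0.05,0],0],
  [[0.0316,-0.05,0],0],
  [[0.0316,-0.05,0],0],
  [[0.0316,-0.05,0],0],
  [[0.0316,-0.05,0],0],
  [[0.0316,-0.05,0],0],
])

```text
time: 2.6
tool_pos: [0.422, -0.2669, 0.275]
orientation: [3.141, -0.001, -0.0]
ft_force: [0.9, -0.4, -0.1]
grip_width: 0.0009
```

Emit:
carry_out([
  [[0.0316,-0.05,0],0],
  [[0.0316,-0.05,0],0],
  [[0.0316,-0.05,0],0],
  [[0.0316,-0.05,0],0],
  [[0.0316,-0.05,0],0],
  [[0.0316,-0.05,0],0],
  [[0.0316,-0.05,0],0],
  [[0,0,0],0],
])

```text
time: 3.6
tool_pos: [0.6428, 0.0875, 0.274]
orientation: [-3.138, 0.001, 0.007]
ft_force: [-1.4, 0.3, -0.6]
grip_width: 0.0005
```

```bash
python3 - <<'E'
from h import *
snap('wrist','w1.png')
print(read_state()['tool_pos'],[(d['uv'],d['conf'],ray('wrist',d['uv'],0).round(3)) for d in tip_of('bowl','wrist')])
E
```

```text
[0.64236916 0.08411066 0.27390936] [([253.7, 156.0], 0.87, array([0.635, 0.086, 0.   ])), ([32.2, 103.7], 0.7, array([0.327, 0.158, 0.   ]))]
```

View pics/w1.png

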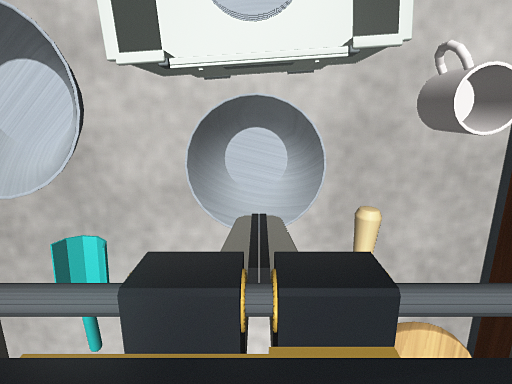

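The wrist picture shows the small bowl centred at about (255,156), which puts it at (0.638, 0.086) and matches the top view. I'll lower into it.

Emit:
carry_out([
  [[-0.003,0.002,0.05],0],
  [[0,0.003,0.05],0],
  [[0,0,0.05],0],
  [[0,0,0.045],0],
  [[0,0,0.035],0],
  [[0,0,0.022],0],
  [[0,0,0],0],
])

```text
time: 4.58
tool_pos: [0.6385, 0.0749, 0.0216]
orientation: [3.141, 0.002, -0.002]
ft_force: [0.8, 0.4, 0.6]
grip_width: 0.0002
```

Emit:
carry_out([
  [[0,0.01,0],0],
  [[0,0.01,0],0],
  [[0,0.01,0],0],
  [[0,0.01,0],0],
  [[0,0.01,0],0],
  [[0.001,0.01,0],0],
])

```text
time: 5.32
tool_pos: [0.6406, 0.0169, 0.0229]
orientation: [-3.14, -0.001, 0.001]
ft_force: [0.1, 3.0, 0.6]
grip_width: 0.0007
```

Emit:
carry_out([
  [[0.001,0.013,0],0],
  [[0.001,0.014,0],0],
  [[0.001,0.014,0],0],
  [[0.001,0.014,0],0],
  [[0.001,0.014,0],0],
  [[0.001,0.014,0],0],
  [[0,0.012,0],0],
  [[0,0.007,0],0],
])

```text
time: 6.32
tool_pos: [0.6464, -0.0866, 0.0225]
orientation: [3.141, 0.0, -0.001]
ft_force: [-0.8, 3.5, 1.7]
grip_width: 0.0002
```

Emit:
carry_out([
  [[0,-0.015,0],0],
  [[0,-0.015,0],0],
  [[0,0,-0.05],0],
  [[0,0,-0.06],0],
  [[0,0,-0.06],0],
  [[0,0,-0.06],0],
  [[0,0,0],0],
])

```text
time: 7.2
tool_pos: [0.6491, -0.0532, 0.2583]
orientation: [3.14, -0.01, 0.002]
ft_force: [0.6, -0.3, -0.4]
grip_width: 0.0006
```

```bash
python3 - <<'E'
from h import *
snap('top','t2.png');snap('wrist','w2.png')
print(read_state()['tool_pos'])
for c in('top','wrist'):
  print([(np.round(d['uv']),d['conf'],ray(c,d['uv'],0).round(3)) for d in tip_of('bowl',c)])
  print([(np.round(d['uv']),d['conf'],ray(c,d['uv'],.142).round(3)) for d in tip_of('flap_edge',c)])
  print([(np.round(d['uv']),d['conf'],ray(c,d['uv'],0).round(3)) for d in tip_of('box',c)])
a=cv2.imread('pics/t2.png')[100:300,110:400];cv2.imwrite('pics/t2c.png',cv2.resize(a,None,fx=2.5,fy=2.5))
E
```

```text
[ 0.64618702 -0.05416147  0.25272837]
[(array([289., 171.]), 0.87, array([ 0.65 , -0.034,  0.   ])), (array([ 80., 222.]), 0.65, array([0.492, 0.632, 0.   ])), (array([228., 276.]), 0.64, array([0.319, 0.165, 0.   ]))]
[(array([214., 166.]), 0.73, array([0.642, 0.198, 0.142]))]
[(array([184., 175.]), 0.85, array([0.64 , 0.304, 0.   ])), (array([213., 164.]), 0.25, array([0.677, 0.21 , 0.   ]))]
[(array([257., 146.]), 0.75, array([ 0.642, -0.035,  0.   ]))]
[]
[]
```

View pics/w2.png

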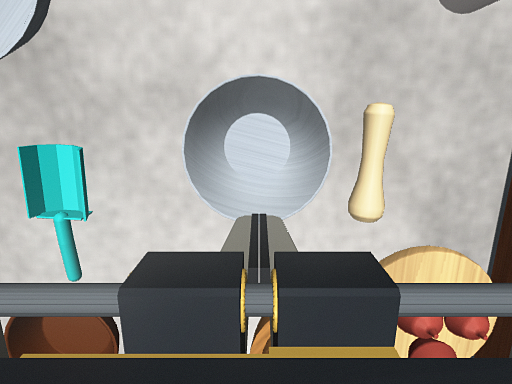

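The bowl now stands at about (0.646, -0.035), which is x ≈ -0.34 in the box frame; the limit is -0.318. The pestle and scoop are untouched. Next I go over the inside of the box, behind the flap.

Emit:
carry_out([
  [[-0.001,-0.04,0],0],
  [[-0.001,-0.05,0],0],
  [[-0.001,-0.05,0],0],
  [[-0.001,-0.05,0],0],
  [[-0.001,-0.05,0],0],
  [[0,-0.045,0],-0.06],
  [[0,0,0],0],
])

```text
time: 8.48
tool_pos: [0.6394, 0.2349, 0.2518]
orientation: [-3.139, 0.002, 0.067]
ft_force: [-0.1, 0.2, -1.1]
grip_width: 0.0006
```

```bash
python3 - <<'E'
from h import *
snap('wrist','w3.png');snap('scene','s3.png')
s=read_state();print(s['tool_pos'],s['orientation'])
c=calibration('wrist');print('cam',-np.array(c['R']).T@np.array(c['t']).ravel())
for n in('wrist','scene'): print(n,[(np.round(d['uv']),d['conf'],ray(n,d['uv'],.142).round(3)) for d in tip_of('flap_edge',n)])
a=cv2.imread('pics/s3.png')[130:330,150:390];a=cv2.resize(a,(461,384))
cv2.imwrite('pics/m3.png',cv2.resize(np.hstack([cv2.imread('pics/w3.png')[:, :],a]),(800,316)))
E
```

```text
[0.64127997 0.22932709 0.25167946] [3.14078471e+00 1.17980324e-03 6.02057009e-02]
cam [0.63804329 0.29919029 0.42339489]
wrist [(array([258., 213.]), 0.67, array([0.644, 0.201, 0.142]))]
scene [(array([258., 213.]), 0.81, array([0.634, 0.215, 0.142]))]
```

View pics/m3.png

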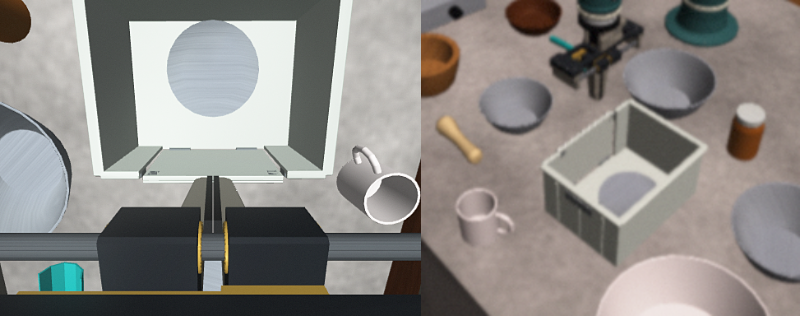

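The wrist view shows the flap's top edge at about (258,213) full px, which is y ≈ 0.200. The shut fingers are about 28 mm behind it, on the inner side. I'll lower and start pushing.

Emit:
carry_out([
  [[0,0,0.03],0],
  [[0,0,0.04],0],
  [[0,0,0.035],0],
  [[0,0,0.028],0],
  [[0,0,0],0],
])

```text
time: 9.3
tool_pos: [0.6406, 0.2266, 0.1171]
orientation: [3.139, 0.004, 0.057]
ft_force: [-0.1, -0.2, -0.8]
grip_width: 0.0006
```

Emit:
carry_out([
  [[0,0.008,0],0],
  [[0,0.008,0],0],
  [[0,0.008,0],0],
  [[0,0.008,0],0],
  [[0,0.008,0.001],0],
  [[0,0,0],0],
])

```text
time: 10.05
tool_pos: [0.6439, 0.1879, 0.1184]
orientation: [3.14, 0.001, 0.059]
ft_force: [0.3, 0.4, -0.2]
grip_width: 0.0001
```

Emit:
carry_out([
  [[0,0.0105,0.003],0],
  [[0,0.0105,0.0045],0],
  [[0,0.0095,0.005],0],
  [[0,0.0095,0.006],0],
  [[0,0.008,0.007],0],
  [[0,0.008,0.008],0],
  [[0,0,0],0],
])

```text
time: 10.92
tool_pos: [0.6469, 0.1318, 0.084]
orientation: [3.14, 0.002, 0.059]
ft_force: [0.8, 0.4, -0.4]
grip_width: 0.0
```

```bash
python3 - <<'E'
from h import *
snap('wrist','w4.png');snap('scene','s4.png')
s=read_state();print(s['tool_pos'],s['ft_force'])
for n in('wrist','scene'): print(n,[(np.round(d['uv']),d['conf']) for d in tip_of('flap_edge',n)])
a=cv2.imread('pics/s4.png')[130:330,150:390];a=cv2.resize(a,(461,384))
cv2.imwrite('pics/m4.png',cv2.resize(np.hstack([cv2.imread('pics/w4.png')[:, :],a]),(800,316)))
E
```

```text
[0.64712376 0.13305845 0.08485225] [ 0.65102353  0.32693595 -0.01550579]
wrist []
scene [(array([238., 209.]), 0.85)]
```

View pics/m4.png

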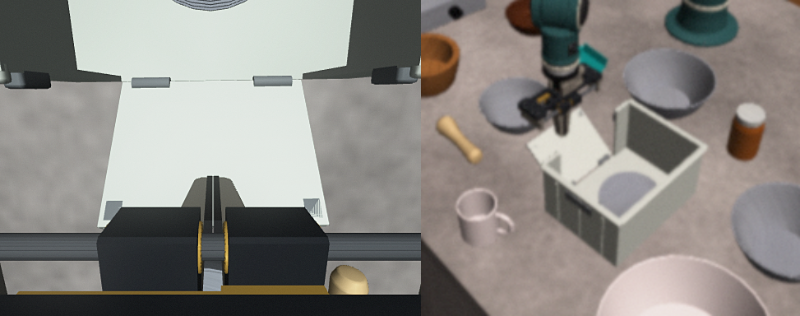

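The flap is folding out with the fingers on its inner face (about 0.85 rad), and the bowl is clear. I'll continue the arc.

Emit:
carry_out([
  [[0,0.0065,0.009],0],
  [[0,0.0065,0.009],0],
  [[0,0.0045,0.01],0],
  [[0,0.0045,0.01],0],
  [[0,0.0025,0.01],0],
  [[0,0.0015,0.011],0],
  [[0,0,0],0],
])

```text
time: 12.0
tool_pos: [0.6478, 0.107, 0.0246]
orientation: [3.141, 0.003, 0.06]
ft_force: [-0.3, 0.4, -0.0]
grip_width: 0.0004
```

Emit:
carry_out([
  [[0,0,0.006],0],
  [[0,0,0.006],0],
  [[0,0,0.003],0],
  [[0,0,0.002],0],
  [[0,0,0],0],
  [[0,0,0],0],
])

```text
time: 12.75
tool_pos: [0.6489, 0.1076, 0.0122]
orientation: [3.14, -0.0, 0.06]
ft_force: [-7.3, -3.9, 20.9]
grip_width: 0.0002
```

The tips stop at z = 0.012 with 21 N, so the flap is on its end stop. I'll retreat upward and check.

Emit:
carry_out([
  [[0,0,-0.02],0],
  [[0,0,-0.05],0],
  [[0,0,-0.06],0],
  [[0,0,-0.06],0],
  [[-0.05,0,-0.03],0],
  [[-0.06,0,0],0],
  [[-0.06,0,0],0],
  [[0,0,0],0],
])

```text
time: 13.75
tool_pos: [0.4749, 0.0972, 0.229]
orientation: [3.138, 0.002, 0.062]
ft_force: [0.7, -0.1, 0.5]
grip_width: 0.0006
```

```bash
python3 - <<'E'
from h import *
snap('top','t5.png');snap('scene','s5.png')
s=read_state();print(s['tool_pos'],s['ft_force'])
for n in('top','scene'):
  print(n,[(np.round(d['uv']),d['conf'],ray(n,d['uv'],.012).round(3)) for d in tip_of('flap_edge',n)])
  for k in ('bowl','mortar','dish','pestle','scoop','jar'): print(k,[(d['conf'],ray(n,d['uv'],0).round(3)) for d in tip_of(k,n)][:1])
a=cv2.imread('pics/s5.png')[130:330,150:390];a=cv2.resize(a,(461,384));b=cv2.resize(cv2.imread('pics/t5.png')[100:250,130:330],(512,384))
cv2.imwrite('pics/m5.png',cv2.resize(np.hstack([b,a]),(800,316)))
E
```

```text
[0.47967972 0.09744697 0.22993225] [ 1.22012399 -0.40503596 -0.31260933]
top [(array([257., 168.]), 0.96, array([0.658, 0.069, 0.012])), (array([323., 256.]), 0.33, array([ 0.377, -0.133,  0.012]))]
bowl [(0.81, array([0.326, 0.167, 0.   ]))]
mortar [(0.73, array([0.626, 0.305, 0.   ]))]
dish [(0.65, array([ 0.367, -0.315,  0.   ]))]
pestle [(0.75, array([ 0.795, -0.047,  0.   ]))]
scoop [(0.67, array([ 0.378, -0.133,  0.   ]))]
jar [(0.56, array([0.316, 0.396, 0.   ]))]
scene [(array([231., 221.]), 0.81, array([0.646, 0.087, 0.012]))]
bowl [(0.71, array([0.498, 0.618, 0.   ]))]
mortar []
dish [(0.58, array([ 0.358, -0.326,  0.   ]))]
pestle [(0.9, array([ 0.801, -0.051,  0.   ]))]
scoop [(0.76, array([ 0.37 , -0.141,  0.   ]))]
jar [(0.95, array([0.336, 0.396, 0.   ]))]
```

View pics/m5.png

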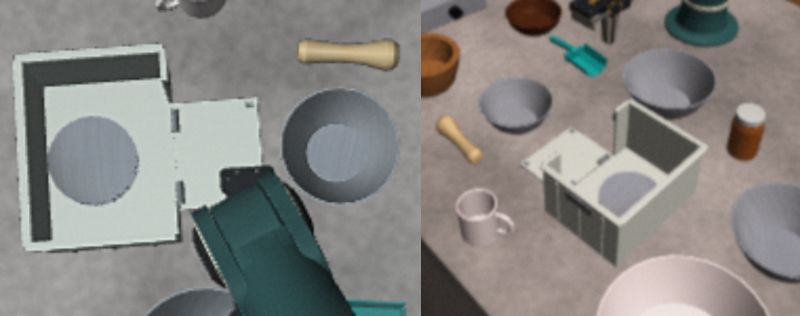

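The flap lies flat and the bowl's rim, at about (282,145) in the left half, is clear of the flap's edge at about (262,140). The other items are within 1–2 cm of where they started. I'm handing the job in.

```bash
python3 -c "
from cell import *
print(finish_job())"
```

```text
the job is handed in; nothing more can be done
None
```

I slid the smallest bowl about 12 cm along the ground, out of the flap's way, by pushing its inner wall with the shut fingers. Then I folded the flap down from inside the box until it met its end stop. The job is handed in at about 15 s of the 51 s; no verdict is reported.

**Last checks:**
- **Flap:** under about 21 N of downward push, the fingertips stopped at z = 0.012 m, the height given for a flat flap. It stayed flat in the pictures after I backed the arm away.
- **Bowl:** after the slide it measured x ≈ -0.34 m in the box frame (limit -0.318). In the last top view there is a clear gap of roughly 2 cm between its rim and the flap's edge.
- **Bystanders and dish:** the pestle, scoop, jar and dish were found within about 2 cm of where they started, which is within measuring error.
- **Robot:** the gripper was clear of everything, with about zero force.

**Checks that failed or disagreed:**
- In the last pictures the network did not report the small bowl first; its top hit was a larger one. I judged its final place from the picture and the earlier measurement.
- It also missed the mortar, reporting the box as the mortar in the top view. The arm was never low near the mortar.
- The two cameras placed the flap's edge about 2 cm apart (y = 0.069 and 0.087).

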